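# Line up the conical flasks by size

### The arm

A 6-joint arm with a two-finger parallel gripper is mounted at the origin on the work surface. World frame = base frame: x ahead of the robot, y to its left, z up, the work surface at z = 0. Lengths are in m, angles in degrees, forces in N, time in s.
With the tool pointing down it reaches from about 0.375 to 0.9 m from the base axis. Payload 3.1 kg.
Tool frame: the origin (TCP) lies midway between the tips of the shut fingers; the grasp point (between the pads) lies bot.hold_point_z behind it (bot.hold_point_z is the distance from the TCP to the grasp point, in m); z points along the fingers, y is the direction in which the jaws open and shut (so a half turn about z gives the same grasp; the last joint's range is limited). The gripper opens to 87 mm and grips with 3 to 60 N. Pads are 19 mm wide; open, the fingers measure 117 mm over their backs; the gripper's body (75 mm by 190 mm) begins 51 mm behind the grasp point.
Start: joints at [-86.316, 30.224, 82.088, -0, 67.689, -10.227], TCP at [0.15, -0.607, 0.223] pointing down, gripper open.
Joint ranges: [-176.69, 176.69], [-43.24, 126.21], [12.49, 139.97], [-82, 262], [0, 151.66], [-163.58, 163.58]. Speed limits (degrees/s): [159.86, 159.86, 180, 180, 180, 180].

### API

Orientations are given as a 3x3 rotation matrix whose columns are the frame's x, y, z axes.
In Python, from rig import bot, vision gives the robot as it stands.
- The arm moves only by the shell command python3 -m inch 'ROWS'. ROWS is JSON, a list of rows, each a list of 5 numbers: the finger opening in mm, from 0 to 87, then the shift along the tool's x, y, z in mm, then the turn about the tool's z in rad. In form: [[hand, dx, dy, dz, roll], ...]. A call has 1 to 8 rows; each row is the pose to reach, as a shift and turn from the pose measured when the call began, along the tool's axes at that moment; what a row does not reach only later rows make up. A row lasts 1/10 s, in which the tool goes at most 50 mm and 8.59 degrees, less where a joint would pass 70% of its speed; a pose out of reach is approached as far as the arm can. A call with a gripper value outside its range is refused whole. The fingers move at their own pace and stop on an object; the grip force is fixed at half the most. Time passes only in rows, so rows that repeat a pose let the fingers close. It gives the time, the measured TCP pose, the force and the opening at its end, in the units of the state.
- bot.read_state(): the state, without advancing time (a new reading comes with each control period).
- vision.capture(name): name is "scene" or "side" or "wrist"; returns (picture, depth): 420x560x3 uint8, red, green, blue; 420x560 float32, m along the optical axis (not along the pixel's ray), 0 where there is no reading.
- vision.camera_model(name): a dict with "intrinsics" (3x3 intrinsics, pixels), "dist" ([k1, k2, p1, p2, k3] as OpenCV has them; the pictures are not rectified), "camera_from_world" (4x4, takes a point from world to camera coordinates). Camera axes: x right, y down, z forward; pixel columns grow to the right and rows downward; lengths in m; the calibration is good to about 2 mm. A picture is of the moment at which its call begins: read the wrist's pose just before it. camera_model takes no time and is no camera call; for the wrist camera it gives the pose at the moment of the call.
- bot.hand_in(): hands the job in, once; it reports no verdict.
The state is a dict: "time_s": time; "joint_positions": joint angles; "qvel": joint speeds; "tau": joint torques, N m; "position": TCP position; "tcp_rot": TCP orientation; "force": force on the tool from outside, world axes, zero at the start; "moment": the same for the moment, N m; "opening": opening from 0.0 (shut) to 1.0 (fully open).
Only numpy, scipy, OpenCV 4.12 (cv2) and the standard library are available. Lean on these libraries where they do the work, as an engineer would, in place of code of your own. Each camera call takes 0.05 s, during which the arm holds its last target. There are 200 camera calls.

### The job

Line up the four stoppered conical flasks on the row of four cork discs in order of size, one upright in the middle of each disc, with the smallest on the disc at the brown bottle's end and the largest at the beaker's end. Set each flask down gently without dropping it or knocking anything over, and leave the bottle and the beaker where they stand.

Things in the scene. Friction and masses are not known exactly. Their poses are not given: they have to be found in the camera images.
- flask_25_center (a point): The smallest of four loose conical clear-glass flasks with off-white stopper, upright on the bench (height 0). Base diameter 42 mm, height 82 mm with stopper. The top 42 mm (neck and stopper, one rigid piece) is a straight cylinder 22 mm across: grip it about 20 mm below the top; below it the glass widens as a cone. Point: on the axis, half-way up (41 mm above the underside); z up.
- flask_50_center (a point): The second smallest of four loose conical clear-glass flasks with off-white stopper, upright on the bench (height 0). Base diameter 51 mm, height 99 mm with stopper. The top 44 mm (neck and stopper, one rigid piece) is a straight cylinder 24 mm across: grip it about 20 mm below the top; below it the glass widens as a cone. Point: on the axis, half-way up (49.5 mm above the underside); z up.
- flask_100_center (a point): The second largest of four loose conical clear-glass flasks with off-white stopper, upright on the bench (height 0). Base diameter 64 mm, height 122 mm with stopper. The top 46 mm (neck and stopper, one rigid piece) is a straight cylinder 26 mm across: grip it about 20 mm below the top; below it the glass widens as a cone. Point: on the axis, half-way up (61 mm above the underside); z up.
- flask_250_center (a point): The largest of four loose conical clear-glass flasks with off-white stopper, upright on the bench (height 0). Base diameter 85 mm, height 157 mm with stopper. The top 56 mm (neck and stopper, one rigid piece) is a straight cylinder 34 mm across: grip it about 20 mm below the top; below it the glass widens as a cone. Point: on the axis, half-way up (78.5 mm above the underside); z up.
- disc_1: One of four equal fixed cork discs, 90 mm across, 3 mm thick, on a grey mat 4 mm thick; they lie in a straight row, centres 100 mm apart, in the order disc_1 (robot's left end), disc_2, disc_3, disc_4 (right end). Origin: centre of the underside; the upper face is 3 mm higher, 7 mm above the bench. z up, y along the row from disc_4 to disc_1.
- disc_2: One of four equal fixed cork discs, 90 mm across, 3 mm thick, on a grey mat 4 mm thick; they lie in a straight row, centres 100 mm apart, in the order disc_1 (robot's left end), disc_2, disc_3, disc_4 (right end). Origin: centre of the underside; the upper face is 3 mm higher, 7 mm above the bench. z up, y along the row from disc_4 to disc_1.
- disc_3: One of four equal fixed cork discs, 90 mm across, 3 mm thick, on a grey mat 4 mm thick; they lie in a straight row, centres 100 mm apart, in the order disc_1 (robot's left end), disc_2, disc_3, disc_4 (right end). Origin: centre of the underside; the upper face is 3 mm higher, 7 mm above the bench. z up, y along the row from disc_4 to disc_1.
- disc_4: One of four equal fixed cork discs, 90 mm across, 3 mm thick, on a grey mat 4 mm thick; they lie in a straight row, centres 100 mm apart, in the order disc_1 (robot's left end), disc_2, disc_3, disc_4 (right end). Origin: centre of the underside; the upper face is 3 mm higher, 7 mm above the bench. z up, y along the row from disc_4 to disc_1.
- bottle_center (a point): Brown glass reagent bottle with black cap and white band, 72 mm in diameter, 110 mm tall, standing on the bench beyond one end of the row, about 120 mm from the centre of that end's disc; at which end varies. Loose; not to be moved. This point is on its axis, 55 mm above the bench.
- beaker_center (a point): Empty clear-glass beaker, 68 mm in diameter at the rim, 85 mm tall, standing on the bench beyond the other end of the row, about 120 mm from the centre of that end's disc. Loose; not to be moved. This point is on its axis, 42.5 mm above the bench.
There are look-alikes about, which are no part of the job. What is shaped like the disc_3 but blue or pink is not meant.

How it is judged:
By the outcome, as a careful person would: the job done as asked, in the order asked, and still so for the second after the job is handed in, with the robot touching nothing.
It also fails if it takes over 120 s, if anything falls off the work surface, if the arm or the gripper's body presses on something with over 40 N, if the wrist force passes 120 N, or if a joint passes its speed limit or range.

## Working session

There is one attempt and no reset: what is moved stays moved. The work goes in short steps, Python scripts to look and compute and a shell command to move; the robot and the scene stay as the last step left them, time stands still between calls to the robot, and variables do not carry over. Pictures are saved under pics/ and viewed, about 12 in all and at most 16, crops included, and the job is handed in when it is done.

```bash
mkdir -p pics; ls
cat > h.py <<'E'
import numpy as np, cv2
from rig import bot, vision
def snap(n,f):
    m=vision.camera_model(n); p,d=vision.capture(n)
    cv2.imwrite('pics/'+f+'.png',p[:,:,::-1]); np.savez('/tmp/'+f,p=p,d=d,K=m['intrinsics'],D=m['dist'],T=m['camera_from_world'])
    return p,d,m
def load(f):
    z=np.load('/tmp/'+f+'.npz'); return z['p'],z['d'],dict(intrinsics=z['K'],dist=z['D'],camera_from_world=z['T'])
def ray(m,uv):
    n=cv2.undistortPoints(np.array(uv,float).reshape(-1,1,2),np.array(m['intrinsics']),np.array(m['dist']))[:,0]
    T=np.array(m['camera_from_world']); R=T[:3,:3]
    return -R.T@T[:3,3],np.c_[n,np.ones(len(n))]@R
def onz(m,uv,z):
    o,d=ray(m,uv); return o+d*((z-o[2])/d[:,2:3])
def proj(m,P):
    T=np.array(m['camera_from_world']); 
    return cv2.projectPoints(np.array(P,float).reshape(-1,3),cv2.Rodrigues(T[:3,:3])[0],T[:3,3],np.array(m['intrinsics']),np.array(m['dist']))[0][:,0]
E
python3 - <<'E'
from h import *
s=bot.read_state(); print(s, bot.hold_point_z)
for n in('scene','side'):
    p,d,m=snap(n,n+'0'); T=np.array(m['camera_from_world']); print(n,-T[:3,:3].T@T[:3,3],T[2,:3])
E
```

```text
pics
{'time_s': 0.0, 'joint_positions': array([-8.63162106e+01,  3.02799185e+01,  8.21573745e+01, -7.29909673e-04,
        6.76878344e+01, -1.02260453e+01]), 'qvel': array([ 0.00520736,  0.1203077 , -0.03028099,  0.09155292,  0.03686833,
        0.09638143]), 'tau': array([ 2.17307224e-04, -4.40047181e+01, -1.76592922e+01,  6.32789894e-02,
        5.79575880e-02, -1.47762448e-04]), 'position': array([ 0.15023684, -0.60591507,  0.22155593]), 'tcp_rot': array([[ 9.70674096e-01,  2.40399204e-01, -1.52075600e-04],
       [ 2.40398958e-01, -9.70671724e-01,  2.17861382e-03],
       [ 3.76121544e-04, -2.15128282e-03, -9.99997615e-01]]), 'force': array([-0.07050172,  0.28893423, -0.31039745]), 'moment': array([ 0.04235266,  0.03950433, -0.06308175]), 'opening': 0.9980076711782743} 0.0187
scene [1.06189464 0.23064351 0.84482142] [-0.59782564 -0.2229469  -0.76999947]
side [0.19359018 0.65756328 0.67215676] [ 0.31747113 -0.7039112  -0.63539051]
```

View pics/scene0.png

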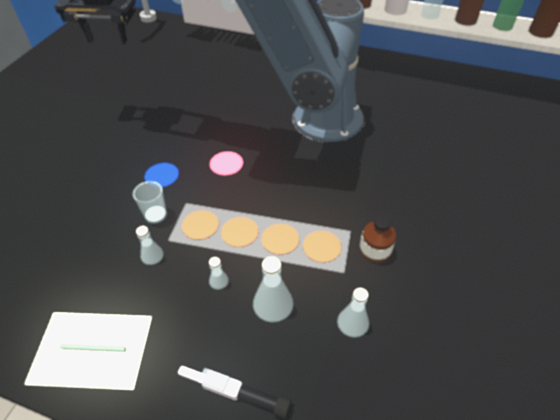

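View pics/side0.png

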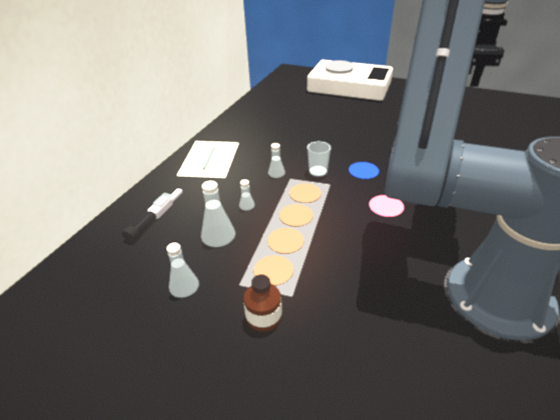

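The scene picture shows the 50 flask at (150,245), the 25 at (218,273), the 250 at (273,290) and the 100 at (355,312). The discs run from (200,224) to (322,246). The bottle is at (378,240), on the robot's left beside disc_1, and the beaker is at (150,200). The side view agrees.

Run:
```python
from h import *
seeds={'scene':{50:(143,233),25:(215,264),250:(272,266),100:(360,296)},'side':{50:(276,149),25:(245,185),250:(210,189),100:(174,250)}}
H={25:.082,50:.099,100:.122,250:.157}
np.set_printoptions(precision=4,suppress=True)
for n in seeds:
    p,d,m=load(n+'0'); T=m['camera_from_world']
    hsv=cv2.cvtColor(p,cv2.COLOR_RGB2HSV)
    k=((hsv[...,0]>10)&(hsv[...,0]<25)&(hsv[...,1]>90)&(hsv[...,2]>150)).astype(np.uint8)
    c,_=cv2.findContours(k,cv2.RETR_EXTERNAL,2)
    print(n,'discs')
    for q in sorted([q for q in c if cv2.contourArea(q)>300],key=lambda q:q[:,0,0].mean()):
        w=onz(m,q[:,0],.007); (cx,cy),r=cv2.minEnclosingCircle(w[:,:2].astype(np.float32)*1000); print(cx,cy,r,w.mean(0))
    vv,uu=np.mgrid[:420,:560]; uv=np.c_[uu.ravel(),vv.ravel()]
    for f,(u,v) in seeds[n].items():
        x0,y0=u-14,v-18
        sl=(slice(y0,y0+36),slice(x0,x0+28))
        U=np.c_[uu[sl].ravel(),vv[sl].ravel()]; D=d[sl].ravel()
        o,r=ray(m,U); P=o+r*D[:,None]; P=P[D>0]; U=U[D>0]
        s=(abs(P[:,2]-H[f])<.004); w=P[s]
        print(f,s.sum(),w.mean(0),np.ptp(w,axis=0),U[s].mean(0), 'onz',onz(m,U[s],H[f]).mean(0)[:2])
```

```text
scene discs
503.5915222167969 -181.28736877441406 42.933475494384766 [ 0.5053 -0.179   0.007 ]
491.4122009277344 -82.1371078491211 42.81770706176758 [ 0.4918 -0.0821  0.007 ]
479.3249206542969 17.095287322998047 43.041934967041016 [0.4799 0.0173 0.007 ]
466.869873046875 116.11714172363281 43.07139587402344 [0.4676 0.1167 0.007 ]
50 87 [ 0.622  -0.2466  0.0998] [0.0225 0.0247 0.0072] [141.977  230.5862] onz [ 0.6215 -0.2471]
25 81 [ 0.6329 -0.0719  0.0828] [0.0214 0.0204 0.0077] [214.5679 261.642 ] onz [ 0.6325 -0.0722]
250 231 [0.6457 0.0607 0.1583] [0.0331 0.034  0.0074] [271.5541 264.3983] onz [0.6449 0.0604]
100 143 [0.6313 0.2304 0.1231] [0.0264 0.0251 0.0079] [360.4685 294.2448] onz [0.6307 0.2304]
side discs
50 40 [ 0.623  -0.2445  0.0997] [0.0215 0.0253 0.0077] [274.625 145.725] onz [ 0.6236 -0.2457]
25 41 [ 0.6324 -0.0704  0.083 ] [0.0192 0.0213 0.0065] [244.0976 182.3659] onz [ 0.6331 -0.0716]
250 128 [0.6443 0.0622 0.1578] [0.035  0.033  0.0077] [209.1719 185.6172] onz [0.645  0.0612]
100 108 [0.6299 0.2317 0.1224] [0.0258 0.0243 0.0068] [173.0463 247.7593] onz [0.6303 0.2313]
```

```bash
cat > go.py <<'E'
# usage: go.py x y tcpz [yang_deg]  -> shift in tool mm, roll rad
import sys
from h import *
s=bot.read_state(); R=s['tcp_rot']; t=np.array([float(a) for a in sys.argv[1:4]])
e=R.T@(t-s['position'])*1000
ya=float(sys.argv[4]) if len(sys.argv)>4 else 7.0
y=R.T@np.array([np.cos(np.radians(ya)),np.sin(np.radians(ya)),0])
print('t %.2f'%s['time_s'],'pos',s['position'].round(4),'shift',e.round(1),'|d|',np.linalg.norm(e).round(0),'roll',np.arctan2(-y[0],y[1]).round(3),'F',s['force'].round(1),'tilt',R[2].round(4),'open mm',round(s['opening']*87,1))
E
python3 go.py .6328 -.0714 .19
```

```text
t 0.10 pos [ 0.1502 -0.606   0.2217] shift [ 596.9 -402.8   32.7] |d| 721.0 roll -1.45 F [ 1.1  0.7 -0.1] tilt [ 3.e-04 -2.e-03 -1.e+00] open mm 87.1
```

```bash
python3 -m inch '[[87,40,-27,0,-0.09],[87,80,-54,0,-0.19],[87,120,-81,0,-0.28],[87,160,-108,0,-0.38],[87,200,-135,0,-0.47],[87,240,-162,0,-0.57],[87,280,-189,0,-0.66],[87,300,-200,0,-0.75]]'; python3 go.py .6328 -.0714 .19
```

```text
time_s: 0.9
position: [0.3947, -0.3358, 0.2218]
tcp_rot: [[0.541, 0.841, -0.001], [0.841, -0.541, 0.004], [0.003, -0.003, -1.0]]
force: [0.4, -1.3, 0.1]
opening: 1.004
t 0.90 pos [ 0.3947 -0.3358  0.2218] shift [351.1  57.4  32.8] |d| 357.0 roll -0.693 F [ 0.4 -1.3  0.1] tilt [ 0.0034 -0.0031 -1.    ] open mm 87.3
```

```bash
python3 -m inch '[[60,45,7,4,-0.1],[60,90,14,8,-0.2],[60,135,21,12,-0.3],[60,180,28,16,-0.4],[60,225,35,20,-0.5],[60,270,42,24,-0.6],[60,315,50,28,-0.69],[60,351,57,32,-0.693]]'; python3 go.py .6328 -.0714 .10;python3 - <<'E'
from h import *
p,d,m=snap('wrist','w1')
T=m['camera_from_world'];print(-T[:3,:3].T@T[:3,3],T[2,:3])
print(proj(m,[[.6328,-.0714,.082]]))
E
```

```text
time_s: 1.7
position: [0.6335, -0.0688, 0.1901]
tcp_rot: [[-0.124, 0.992, -0.001], [0.992, 0.124, 0.005], [0.005, -0.001, -1.0]]
force: [-0.4, 0.3, -0.5]
opening: 0.693
t 1.70 pos [ 0.6335 -0.0688  0.1901] shift [-3.  -1.  90.1] |d| 90.0 roll 0.002 F [-0.4  0.3 -0.5] tilt [ 5.1e-03 -7.0e-04 -1.0e+00] open mm 60.3
[ 0.62403478 -0.00321356  0.3531718 ] [ 0.0298518  -0.23629232 -0.97122336]
[[282.79386061 210.85920303]]
```

View pics/w1.png

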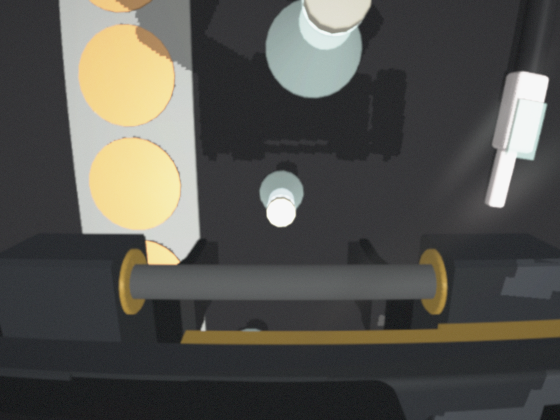

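The wrist view has the 25 stopper at (281,212), predicted (283,211), so the position holds. I'll descend now.

```bash
python3 -m inch '[[60,-3,-1,0,0],[60,-3,-1,30,0],[60,-3,-1,60,0],[60,-3,-1,90,0],[60,-3,-1,120,0],[60,-3,-1,140,0],[60,-3,-1,147,0],[60,-3,-1,147,0]]'; python3 go.py .6328 -.0714 .0433
```

```text
time_s: 2.55
position: [0.6357, -0.0674, 0.0416]
tcp_rot: [[-0.124, 0.992, 0.001], [0.992, 0.124, 0.009], [0.009, 0.002, -1.0]]
force: [0.2, -0.4, 0.8]
opening: 0.691
t 2.55 pos [ 0.6357 -0.0674  0.0416] shift [-3.6 -3.4 -1.7] |d| 5.0 roll 0.002 F [ 0.2 -0.4  0.8] tilt [ 0.0085  0.0016 -1.    ] open mm 60.1
```

```bash
python3 -m inch '[[60,-4,-4,-2,0],[60,-4,-4,-2,0],[60,-4,-4,-2,0]]'; python3 go.py .6328 -.0714 .0433
```

```text
time_s: 2.85
position: [0.6329, -0.0725, 0.045]
tcp_rot: [[-0.124, 0.992, 0.003], [0.992, 0.124, 0.008], [0.008, 0.004, -1.0]]
force: [0.9, 0.6, -0.1]
opening: 0.686
t 2.85 pos [ 0.6329 -0.0725  0.045 ] shift [1.1 0.  1.7] |d| 2.0 roll 0.002 F [ 0.9  0.6 -0.1] tilt [ 0.0075  0.0037 -1.    ] open mm 59.7
```

```bash
python3 -m inch '[[40,1,0,1,0],[15,1,0,1,0],[10,1,0,1,0],[10,1,0,1,0],[10,1,0,1,0],[10,1,0,1,0],[10,1,0,1,0],[10,1,0,1,0]]'; python3 go.py .6328 -.0714 .0433
```

```text
time_s: 3.65
position: [0.6327, -0.0715, 0.0439]
tcp_rot: [[-0.124, 0.992, 0.003], [0.992, 0.124, 0.008], [0.008, 0.004, -1.0]]
force: [-0.1, 0.1, -0.4]
opening: 0.246
t 3.65 pos [ 0.6327 -0.0715  0.0439] shift [0.1 0.1 0.6] |d| 1.0 roll 0.002 F [-0.1  0.1 -0.4] tilt [ 0.0076  0.0036 -1.    ] open mm 21.4
```

```bash
python3 -m inch '[[10,0,0,-10,0],[10,0,0,-30,0],[10,0,0,-60,0],[10,0,0,-90,0],[10,0,0,-120,0],[10,0,0,-120,0]]'; python3 go.py .4669 .1161 .16
```

```text
time_s: 4.25
position: [0.6357, -0.0734, 0.1696]
tcp_rot: [[-0.124, 0.992, 0.013], [0.992, 0.124, 0.005], [0.003, 0.013, -1.0]]
force: [1.2, -0.0, 0.0]
opening: 0.246
t 4.25 pos [ 0.6357 -0.0734  0.1696] shift [ 208.9 -144.2    8.4] |d| 254.0 roll 0.002 F [ 1.2 -0.   0. ] tilt [ 0.0033  0.0135 -0.9999] open mm 21.4
```

```bash
python3 -m inch '[[10,30,-20,2,0],[10,65,-45,4,0],[10,100,-70,6,0],[10,135,-95,8,0],[10,170,-120,8,0],[10,195,-135,8,0],[10,208,-144,8,0],[10,208,-144,8,0]]'; python3 -m inch '[[10,0,0,0,0],[10,0,0,0,0]]';python3 go.py .4669 .1161 .0509
```

```text
time_s: 5.05
position: [0.4655, 0.1163, 0.1602]
tcp_rot: [[-0.126, 0.992, 0.011], [0.992, 0.126, 0.005], [0.003, 0.012, -1.0]]
force: [-0.0, -0.3, -0.1]
opening: 0.247
time_s: 5.25
position: [0.467, 0.1155, 0.1603]
tcp_rot: [[-0.125, 0.992, 0.013], [0.992, 0.125, 0.005], [0.003, 0.013, -1.0]]
force: [0.9, -0.5, -0.6]
opening: 0.243
t 5.25 pos [0.467  0.1155 0.1603] shift [  0.3  -1.5 109.4] |d| 109.0 roll 0.004 F [ 0.9 -0.5 -0.6] tilt [ 0.003   0.0133 -0.9999] open mm 21.1
```

```bash
python3 -m inch '[[10,0,-1,20,0],[10,0,-1,45,0],[10,0,-1,70,0],[10,0,-1,90,0],[10,0,-1,100,0],[10,0,-1,104,0],[10,0,-1,104,0],[10,0,-1,104,0]]';python3 go.py .4669 .1161 .0509
```

```text
time_s: 6.05
position: [0.4682, 0.1157, 0.0569]
tcp_rot: [[-0.125, 0.992, 0.014], [0.992, 0.125, 0.005], [0.003, 0.015, -1.0]]
force: [0.4, 0.6, -0.7]
opening: 0.246
t 6.05 pos [0.4682 0.1157 0.0569] shift [ 0.6 -1.3  6. ] |d| 6.0 roll 0.003 F [ 0.4  0.6 -0.7] tilt [ 0.0028  0.0148 -0.9999] open mm 21.4
```

```bash
python3 -m inch '[[10,0,-1,2,0],[10,0,-1,3,0],[10,0,-1,4,0],[10,0,-1,5,0],[10,0,-1,5,0],[10,0,-1,6,0],[10,0,-1,6,0]]';python3 go.py .4669 .1161 .0509
```

```text
time_s: 6.75
position: [0.4674, 0.1156, 0.051]
tcp_rot: [[-0.125, 0.992, 0.015], [0.992, 0.125, 0.005], [0.003, 0.015, -1.0]]
force: [0.1, 0.3, 0.8]
opening: 0.243
t 6.75 pos [0.4674 0.1156 0.051 ] shift [ 0.6 -0.5  0.1] |d| 1.0 roll 0.003 F [0.1 0.3 0.8] tilt [ 0.0028  0.0151 -0.9999] open mm 21.1
```

```bash
python3 -m inch '[[10,0,0,1,0],[10,0,0,1,0],[10,0,0,1,0]]';python3 go.py .4669 .1161 .0509
```

```text
time_s: 7.05
position: [0.4676, 0.1155, 0.0508]
tcp_rot: [[-0.125, 0.992, 0.015], [0.992, 0.125, 0.005], [0.003, 0.016, -1.0]]
force: [-1.4, 0.2, 9.2]
opening: 0.241
t 7.05 pos [0.4676 0.1155 0.0508] shift [ 0.6 -0.6 -0.1] |d| 1.0 roll 0.003 F [-1.4  0.2  9.2] tilt [ 0.0026  0.0158 -0.9999] open mm 21.0
```

Contact at 9 N, so the flask is down. I'll open slowly and rise.

```bash
python3 -m inch '[[24,0,0,0,0],[27,0,0,0,0],[32,0,0,0,0],[38,0,0,0,0],[45,0,0,0,0],[52,0,0,0,0],[60,0,0,0,0],[60,0,0,0,0]]';python3 -m inch '[[60,0,0,-10,0],[60,0,0,-30,0],[60,0,0,-65,0],[60,0,0,-105,0],[60,0,0,-130,0],[60,0,0,-140,0],[60,0,0,-140,0]]';python3 go.py .6225 -.2457 .16
```

```text
time_s: 7.85
position: [0.4676, 0.1156, 0.0508]
tcp_rot: [[-0.125, 0.992, 0.015], [0.992, 0.125, 0.005], [0.003, 0.016, -1.0]]
force: [0.4, 0.1, 0.8]
opening: 0.66
time_s: 8.55
position: [0.4662, 0.115, 0.1923]
tcp_rot: [[-0.125, 0.992, 0.019], [0.992, 0.125, 0.005], [0.002, 0.019, -1.0]]
force: [0.4, -0.5, 0.1]
opening: 0.688
t 8.55 pos [0.4662 0.115  0.1923] shift [-377.5  109.2   33.6] |d| 394.0 roll 0.004 F [ 0.4 -0.5  0.1] tilt [ 0.0022  0.0194 -0.9998] open mm 59.9
```

```bash
python3 -m inch '[[60,-45,13,4,0.14],[60,-92,27,8,0.28],[60,-140,41,12,0.42],[60,-188,55,16,0.56],[60,-236,69,20,0.7],[60,-284,83,24,0.84],[60,-332,97,28,0.98],[60,-370,107,33,1.12]]';python3 go.py .6225 -.2457 .0603 -83
```

```text
time_s: 9.35
position: [0.6192, -0.2411, 0.1579]
tcp_rot: [[0.842, 0.539, 0.017], [0.539, -0.842, 0.006], [0.017, 0.004, -1.0]]
force: [1.1, 0.2, 1.0]
opening: 0.691
t 9.35 pos [ 0.6192 -0.2411  0.1579] shift [-1.4  5.2 97.6] |d| 98.0 roll 0.447 F [1.1 0.2 1. ] tilt [ 0.017   0.0041 -0.9998] open mm 60.1
```

```bash
python3 -m inch '[[60,-1,5,0,0.15],[60,-1,5,10,0.3],[60,-1,5,25,0.44],[60,-1,5,50,0.44],[60,-1,5,75,0.44],[60,-1,5,92,0.44],[60,-1,5,97,0.44],[60,-1,5,97,0.44]]';python3 go.py .6225 -.2457 .0603 -83
```

```text
time_s: 10.15
position: [0.6212, -0.2445, 0.0583]
tcp_rot: [[0.992, 0.129, 0.012], [0.129, -0.992, 0.008], [0.013, -0.007, -1.0]]
force: [-0.6, -0.1, -0.4]
opening: 0.689
t 10.15 pos [ 0.6212 -0.2445  0.0583] shift [ 1.1  1.4 -2. ] |d| 3.0 roll 0.007 F [-0.6 -0.1 -0.4] tilt [ 0.0134 -0.0066 -0.9999] open mm 60.0
```

Tilt has stopped growing. I'll close the fingers.

```bash
python3 -m inch '[[45,1,1,-1.5,0],[30,1,1,-1.5,0],[10,1,1,-1.5,0],[10,1,1,-1.5,0],[10,1,1,-1.5,0],[10,1,1,-1.5,0],[10,1,1,-1.5,0],[10,1,1,-1.5,0]]'; python3 go.py .6225 -.2457 .0603 -83
```

```text
time_s: 10.95
position: [0.6225, -0.2454, 0.0602]
tcp_rot: [[0.992, 0.129, 0.013], [0.129, -0.992, 0.008], [0.014, -0.006, -1.0]]
force: [-0.7, 0.1, 3.4]
opening: 0.264
t 10.95 pos [ 0.6225 -0.2454  0.0602] shift [-0.1  0.2 -0.1] |d| 0.0 roll 0.007 F [-0.7  0.1  3.4] tilt [ 0.0139 -0.0062 -0.9999] open mm 23.0
```

```bash
python3 -m inch '[[10,0,0,-10,0],[10,0,0,-30,0],[10,0,0,-60,0],[10,0,0,-90,0],[10,0,0,-110,0],[10,0,0,-110,0]]'; python3 go.py .4793 .0171 .16 -83
```

```text
time_s: 11.55
position: [0.6232, -0.2475, 0.1744]
tcp_rot: [[0.991, 0.129, 0.02], [0.129, -0.992, 0.004], [0.02, -0.001, -1.0]]
force: [1.3, -0.6, -0.4]
opening: 0.266
t 11.55 pos [ 0.6232 -0.2475  0.1744] shift [-108.9 -281.    12.6] |d| 302.0 roll 0.007 F [ 1.3 -0.6 -0.4] tilt [ 0.0202 -0.0012 -0.9998] open mm 23.2
```

```bash
python3 -m inch '[[10,-12,-30,2,0],[10,-30,-75,4,0],[10,-48,-125,6,0],[10,-66,-175,8,0],[10,-84,-220,10,0],[10,-100,-258,12,0],[10,-109,-281,12,0],[10,-109,-281,12,0]]';python3 go.py .4793 .0171 .0672 -83
```

```text
time_s: 12.35
position: [0.4748, 0.0203, 0.1594]
tcp_rot: [[0.991, 0.133, 0.014], [0.133, -0.991, 0.006], [0.014, -0.004, -1.0]]
force: [0.5, -0.5, -0.6]
opening: 0.267
t 12.35 pos [0.4748 0.0203 0.1594] shift [ 2.7  4.1 92.2] |d| 92.0 roll 0.011 F [ 0.5 -0.5 -0.6] tilt [ 0.0142 -0.0037 -0.9999] open mm 23.3
```

```bash
python3 -m inch '[[10,2,3,5,0],[10,3,4,20,0],[10,3,4,40,0],[10,3,4,60,0],[10,3,4,78,0],[10,3,4,86,0],[10,3,4,88,0],[10,3,4,88,0]]';python3 go.py .4793 .0171 .0672 -83
```

```text
time_s: 13.15
position: [0.48, 0.0166, 0.0712]
tcp_rot: [[0.991, 0.132, 0.014], [0.132, -0.991, 0.006], [0.014, -0.004, -1.0]]
force: [0.2, 0.4, -0.7]
opening: 0.266
t 13.15 pos [0.48   0.0166 0.0712] shift [-0.7 -0.5  4. ] |d| 4.0 roll 0.01 F [ 0.2  0.4 -0.7] tilt [ 0.0142 -0.0037 -0.9999] open mm 23.1
```

```bash
python3 -m inch '[[10,-1,0,1,0],[10,-1,0,2,0],[10,-1,0,3,0],[10,-1,0,4,0],[10,-1,0,4.5,0],[10,-1,0,4.5,0]]';python3 go.py .4793 .0171 .0672 -83
```

```text
time_s: 13.75
position: [0.4793, 0.0166, 0.067]
tcp_rot: [[0.991, 0.132, 0.014], [0.132, -0.991, 0.006], [0.015, -0.004, -1.0]]
force: [-0.8, 0.2, 4.1]
opening: 0.269
t 13.75 pos [0.4793 0.0166 0.067 ] shift [ 0.1 -0.5 -0.2] |d| 1.0 roll 0.01 F [-0.8  0.2  4.1] tilt [ 0.0148 -0.0036 -0.9999] open mm 23.4
```

```bash
python3 -m inch '[[26,0,0,0,0],[29,0,0,0,0],[34,0,0,0,0],[40,0,0,0,0],[48,0,0,0,0],[56,0,0,0,0],[60,0,0,0,0],[60,0,0,0,0]]';python3 -m inch '[[60,0,0,-10,0],[60,0,0,-30,0],[60,0,0,-65,0],[60,0,0,-105,0],[60,0,0,-125,0],[60,0,0,-130,0],[60,0,0,-130,0]]';python3 go.py .6307 .2309 .16 -83
```

```text
time_s: 14.55
position: [0.4793, 0.0166, 0.067]
tcp_rot: [[0.991, 0.132, 0.014], [0.132, -0.991, 0.006], [0.015, -0.004, -1.0]]
force: [-0.0, -0.2, 0.5]
opening: 0.67
time_s: 15.25
position: [0.4776, 0.0159, 0.1979]
tcp_rot: [[0.991, 0.132, 0.016], [0.132, -0.991, 0.005], [0.017, -0.003, -1.0]]
force: [-0.8, 0.0, -0.8]
opening: 0.687
t 15.25 pos [0.4776 0.0159 0.1979] shift [ 179.5 -192.8   41.4] |d| 267.0 roll 0.01 F [-0.8  0.  -0.8] tilt [ 0.0167 -0.0029 -0.9999] open mm 59.8
```

```bash
python3 -m inch '[[60,20,-22,0,0],[60,52,-56,0,0],[60,84,-90,0,0],[60,116,-125,5,0],[60,146,-158,15,0],[60,168,-181,28,0],[60,179,-193,38,0],[60,179,-193,38,0]]';python3 go.py .6307 .2309 .0833 -83
```

```text
time_s: 16.05
position: [0.6286, 0.2319, 0.1595]
tcp_rot: [[0.991, 0.134, 0.01], [0.134, -0.991, 0.004], [0.01, -0.003, -1.0]]
force: [-1.6, -0.6, -0.5]
opening: 0.692
t 16.05 pos [0.6286 0.2319 0.1595] shift [ 1.1  1.5 76.2] |d| 76.0 roll 0.012 F [-1.6 -0.6 -0.5] tilt [ 0.0105 -0.0025 -0.9999] open mm 60.2
```

```bash
python3 -m inch '[[60,1,1,10,-0.01],[60,1,1,30,-0.01],[60,1,1,50,-0.01],[60,1,1,66,-0.01],[60,1,1,74,-0.01],[60,1,1,75,-0.01],[60,1,1,75,-0.01]]';python3 go.py .6307 .2309 .0833 -83
```

```text
time_s: 16.75
position: [0.6307, 0.231, 0.0849]
tcp_rot: [[0.99, 0.144, 0.011], [0.144, -0.99, 0.004], [0.011, -0.002, -1.0]]
force: [1.1, -0.6, 0.5]
opening: 0.691
t 16.75 pos [0.6307 0.231  0.0849] shift [-0.1  0.1  1.6] |d| 2.0 roll 0.022 F [ 1.1 -0.6  0.5] tilt [ 0.011  -0.0024 -0.9999] open mm 60.1
```

Aligned with the 100, so I'll grip.

```bash
python3 -m inch '[[45,0,0,1,0],[30,0,0,1,0],[15,0,0,1,0],[15,0,0,1,0],[15,0,0,1,0],[15,0,0,1,0],[15,0,0,1,0],[15,0,0,1,0]]'; python3 -m inch '[[15,0,0,-10,0],[15,0,0,-30,0],[15,0,0,-60,0],[15,0,0,-90,0],[15,0,0,-120,0],[15,0,0,-135,0],[15,0,0,-140,0],[15,0,0,-140,0]]'; python3 go.py .4914 -.0821 .22 -83
```

```text
time_s: 17.55
position: [0.6308, 0.231, 0.0839]
tcp_rot: [[0.99, 0.144, 0.011], [0.143, -0.99, 0.004], [0.011, -0.002, -1.0]]
force: [0.0, -0.1, -0.1]
opening: 0.292
time_s: 18.35
position: [0.6295, 0.2305, 0.2249]
tcp_rot: [[0.99, 0.144, 0.012], [0.144, -0.99, 0.004], [0.013, -0.002, -1.0]]
force: [-0.3, -0.3, -0.2]
opening: 0.294
t 18.35 pos [0.6295 0.2305 0.2249] shift [-181.6  289.5    1.9] |d| 342.0 roll 0.022 F [-0.3 -0.3 -0.2] tilt [ 0.0126 -0.0025 -0.9999] open mm 25.6
```

```bash
python3 -m inch '[[15,-30,20,0,0],[15,-62,52,0,0],[15,-92,95,0,0],[15,-120,140,0,0],[15,-145,185,0,0],[15,-165,230,0,0],[15,-177,268,0,0],[15,-181,289,0,0]]'; python3 -m inch '[[15,0,0,0,0],[15,0,0,0,0]]';python3 go.py .4914 -.0821 .0909 -83
```

```text
time_s: 19.15
position: [0.4898, -0.0843, 0.2207]
tcp_rot: [[0.99, 0.14, 0.009], [0.14, -0.99, 0.004], [0.009, -0.003, -1.0]]
force: [1.1, -1.1, -0.5]
opening: 0.29
time_s: 19.35
position: [0.4887, -0.0842, 0.2195]
tcp_rot: [[0.99, 0.139, 0.006], [0.139, -0.99, 0.006], [0.007, -0.005, -1.0]]
force: [0.4, 0.1, -1.1]
opening: 0.294
t 19.35 pos [ 0.4887 -0.0842  0.2195] shift [  2.1  -1.  128.6] |d| 129.0 roll 0.017 F [ 0.4  0.1 -1.1] tilt [ 0.0068 -0.0052 -1.    ] open mm 25.6
```

```bash
python3 -m inch '[[15,2,-1,15,0],[15,2,-1,40,0],[15,2,-1,65,0],[15,2,-1,90,0],[15,2,-1,110,0],[15,2,-1,120,0],[15,2,-1,124,0],[15,2,-1,124,0]]';python3 go.py .4914 -.0821 .0909 -83
```

```text
time_s: 20.15
position: [0.4913, -0.0814, 0.0953]
tcp_rot: [[0.99, 0.14, 0.005], [0.14, -0.99, 0.007], [0.006, -0.006, -1.0]]
force: [-0.5, -0.7, -1.1]
opening: 0.294
t 20.15 pos [ 0.4913 -0.0814  0.0953] shift [-0.   0.7  4.4] |d| 4.0 roll 0.018 F [-0.5 -0.7 -1.1] tilt [ 0.0062 -0.0057 -1.    ] open mm 25.6
```

```bash
python3 -m inch '[[15,0,1,1,0],[15,0,1,2,0],[15,0,1,3,0],[15,0,1,4,0],[15,0,1,5,0],[15,0,1,5,0]]';python3 go.py .4914 -.0821 .0909 -83
```

```text
time_s: 20.75
position: [0.4916, -0.0826, 0.0908]
tcp_rot: [[0.99, 0.14, 0.006], [0.14, -0.99, 0.006], [0.007, -0.005, -1.0]]
force: [-1.4, -0.2, 3.7]
opening: 0.291
t 20.75 pos [ 0.4916 -0.0826  0.0908] shift [-0.2 -0.6 -0.1] |d| 1.0 roll 0.018 F [-1.4 -0.2  3.7] tilt [ 0.0067 -0.0053 -1.    ] open mm 25.3
```

```bash
python3 -m inch '[[28,0,0,0,0],[31,0,0,0,0],[36,0,0,0,0],[42,0,0,0,0],[50,0,0,0,0],[58,0,0,0,0],[65,0,0,0,0],[65,0,0,0,0]]';python3 -m inch '[[65,0,0,-10,0],[65,0,0,-30,0],[65,0,0,-65,0],[65,0,0,-100,0],[65,0,0,-115,0],[65,0,0,-120,0],[65,0,0,-120,0]]';python3 go.py .6450 .0613 .20 -83
```

```text
time_s: 21.55
position: [0.4916, -0.0826, 0.0908]
tcp_rot: [[0.99, 0.14, 0.006], [0.14, -0.99, 0.006], [0.007, -0.005, -1.0]]
force: [-0.3, 0.3, -0.7]
opening: 0.721
time_s: 22.25
position: [0.4911, -0.0834, 0.2116]
tcp_rot: [[0.99, 0.14, 0.007], [0.14, -0.99, 0.005], [0.008, -0.004, -1.0]]
force: [-0.4, 1.3, 0.5]
opening: 0.746
t 22.25 pos [ 0.4911 -0.0834  0.2116] shift [ 172.5 -121.7   13.6] |d| 212.0 roll 0.018 F [-0.4  1.3  0.5] tilt [ 0.0082 -0.0044 -1.    ] open mm 64.9
```

```bash
python3 -m inch '[[65,25,-18,0,0],[65,60,-42,0,0],[65,95,-67,0,0],[65,130,-92,2,0],[65,155,-110,5,0],[65,168,-119,10,0],[65,172,-122,13,0],[65,172,-122,13,0]]';python3 go.py .6450 .0613 .1183 -83
```

```text
time_s: 23.05
position: [0.643, 0.0613, 0.1987]
tcp_rot: [[0.99, 0.14, 0.003], [0.14, -0.99, 0.005], [0.004, -0.005, -1.0]]
force: [-0.3, -0.5, 0.7]
opening: 0.75
t 23.05 pos [0.643  0.0613 0.1987] shift [ 1.7  0.7 80.4] |d| 80.0 roll 0.018 F [-0.3 -0.5  0.7] tilt [ 0.0039 -0.0048 -1.    ] open mm 65.2
```

```bash
python3 -m inch '[[65,2,1,10,0],[65,2,1,30,0],[65,2,1,50,0],[65,2,1,68,0],[65,2,1,78,0],[65,2,1,80,0],[65,2,1,80,0]]';python3 go.py .6450 .0613 .1183 -83
```

```text
time_s: 23.75
position: [0.6452, 0.0604, 0.1187]
tcp_rot: [[0.99, 0.139, 0.003], [0.139, -0.99, 0.005], [0.004, -0.005, -1.0]]
force: [-0.0, -0.5, 0.2]
opening: 0.743
t 23.75 pos [0.6452 0.0604 0.1187] shift [-0.1 -0.9  0.4] |d| 1.0 roll 0.017 F [-0.  -0.5  0.2] tilt [ 0.0036 -0.0048 -1.    ] open mm 64.6
```

```bash
python3 -m inch '[[55,0,-1,0,0],[45,0,-1,0,0],[35,0,-1,0,0],[22,0,-1,0,0],[22,0,-1,0,0],[22,0,-1,0,0],[22,0,-1,0,0],[22,0,-1,0,0]]'; python3 go.py .6450 .0613 .1183 -83; python3 -m inch '[[22,0,0,-8,0],[22,0,0,-25,0],[22,0,0,-50,0],[22,0,0,-80,0],[22,0,0,-110,0],[22,0,0,-135,0],[22,0,0,-150,0],[22,0,0,-150,0]]'; python3 go.py .5036 -.1813 .268 -83
```

```text
time_s: 24.55
position: [0.6452, 0.0613, 0.1188]
tcp_rot: [[0.99, 0.139, 0.003], [0.139, -0.99, 0.005], [0.004, -0.005, -1.0]]
force: [-0.3, -1.5, 1.1]
opening: 0.385
t 24.55 pos [0.6452 0.0613 0.1188] shift [-0.2 -0.1  0.5] |d| 1.0 roll 0.017 F [-0.3 -1.5  1.1] tilt [ 0.0039 -0.0046 -1.    ] open mm 33.5
time_s: 25.35
position: [0.6461, 0.0606, 0.2718]
tcp_rot: [[0.99, 0.139, 0.009], [0.139, -0.99, 0.005], [0.01, -0.004, -1.0]]
force: [-0.4, 0.1, -2.8]
opening: 0.384
t 25.35 pos [0.6461 0.0606 0.2718] shift [-174.8  219.7    1.4] |d| 281.0 roll 0.018 F [-0.4  0.1 -2.8] tilt [ 0.0095 -0.0037 -0.9999] open mm 33.4
```

```bash
python3 -m inch '[[22,-12,20,0,0],[22,-35,55,0,0],[22,-65,95,0,0],[22,-95,135,0,0],[22,-125,172,0,0],[22,-152,200,0,0],[22,-170,215,0,0],[22,-174,219,0,0]]'; python3 -m inch '[[22,0,0,0,0],[22,0,0,0,0],[22,0,0,0,0]]';python3 go.py .5036 -.1813 .1258 -83; python3 -c "
from h import *
p,d,m=snap('side','s2')"
```

```text
time_s: 26.15
position: [0.5017, -0.1817, 0.268]
tcp_rot: [[0.991, 0.136, 0.005], [0.136, -0.991, 0.006], [0.006, -0.006, -1.0]]
force: [0.8, -0.1, -2.6]
opening: 0.381
time_s: 26.45
position: [0.5022, -0.1807, 0.2677]
tcp_rot: [[0.991, 0.137, 0.005], [0.137, -0.991, 0.007], [0.006, -0.006, -1.0]]
force: [0.5, 0.5, -1.3]
opening: 0.384
t 26.45 pos [ 0.5022 -0.1807  0.2677] shift [  0.4   1.7 141.9] |d| 142.0 roll 0.016 F [ 0.5  0.5 -1.3] tilt [ 0.0062 -0.0064 -1.    ] open mm 33.4
```

View pics/s2.png

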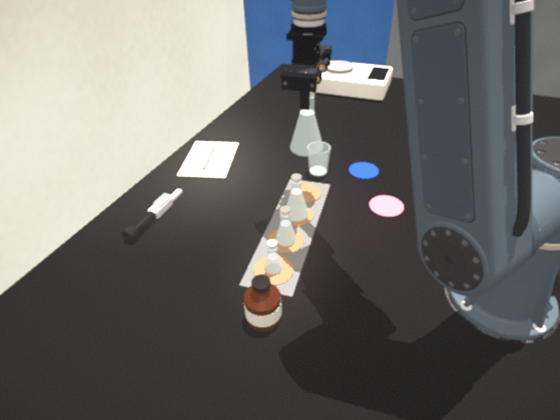

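The three placed flasks stand upright, with stoppers at (272,247), (285,213) and (296,182). The bottle (262,305) and beaker (318,158) look undisturbed, and the 250 hangs level over disc_4. I'll lower it.

```bash
python3 -m inch '[[22,0,1,15,0],[22,0,2,40,0],[22,0,2,65,0],[22,0,2,90,0],[22,0,2,115,0],[22,0,2,130,0],[22,0,2,137,0],[22,0,2,137,0]]';python3 go.py .5036 -.1813 .1258 -83
```

```text
time_s: 27.3
position: [0.5034, -0.1809, 0.13]
tcp_rot: [[0.99, 0.139, 0.004], [0.139, -0.99, 0.008], [0.005, -0.007, -1.0]]
force: [0.3, 0.3, -1.6]
opening: 0.383
t 27.30 pos [ 0.5034 -0.1809  0.13  ] shift [0.1 0.4 4.2] |d| 4.0 roll 0.017 F [ 0.3  0.3 -1.6] tilt [ 0.0051 -0.0073 -1.    ] open mm 33.3
```

```bash
python3 -m inch '[[22,0,0,1,0],[22,0,0,2,0],[22,0,0,3,0],[22,0,0,4,0],[22,0,0,4.5,0],[22,0,0,4.5,0]]';python3 go.py .5036 -.1813 .1258 -83
```

```text
time_s: 27.9
position: [0.5035, -0.181, 0.1257]
tcp_rot: [[0.99, 0.139, 0.004], [0.138, -0.99, 0.008], [0.005, -0.007, -1.0]]
force: [0.9, -0.3, -1.5]
opening: 0.383
t 27.90 pos [ 0.5035 -0.181   0.1257] shift [ 0.   0.3 -0.1] |d| 0.0 roll 0.017 F [ 0.9 -0.3 -1.5] tilt [ 0.0055 -0.007  -1.    ] open mm 33.3
```

Still hanging at -1.5 N, so I'll go down slightly more.

```bash
python3 -m inch '[[22,0,0,0.5,0],[22,0,0,1,0],[22,0,0,1,0],[22,0,0,1,0]]';python3 go.py .5036 -.1813 .1258 -83
```

```text
time_s: 28.3
position: [0.5039, -0.1813, 0.1256]
tcp_rot: [[0.99, 0.138, 0.005], [0.138, -0.99, 0.007], [0.006, -0.006, -1.0]]
force: [-0.7, -0.6, 5.7]
opening: 0.385
t 28.30 pos [ 0.5039 -0.1813  0.1256] shift [-0.3 -0.  -0.2] |d| 0.0 roll 0.017 F [-0.7 -0.6  5.7] tilt [ 0.0064 -0.0063 -1.    ] open mm 33.5
```

```bash
python3 -m inch '[[36,0,0,0,0],[39,0,0,0,0],[44,0,0,0,0],[50,0,0,0,0],[57,0,0,0,0],[65,0,0,0,0],[65,0,0,0,0],[65,0,0,0,0]]';python3 -m inch '[[65,0,0,-10,0],[65,0,0,-30,0],[65,0,0,-65,0],[65,0,0,-100,0],[65,0,0,-130,0],[65,0,0,-140,0],[65,0,0,-140,0]]'
python3 - <<'E'
from h import *
np.set_printoptions(precision=4,suppress=True)
H={25:.082,50:.099,100:.122,250:.157}; G={25:(.4669,.1161),50:(.4793,.0171),100:(.4914,-.0821),250:(.5036,-.1813)}
for n in('scene','side'):
    p,d,m=snap(n,n+'9')
    for f in H:
        h=H[f]+.007; u,v=proj(m,[[*G[f],h]])[0].astype(int)
        sl=(slice(v-16,v+16),slice(u-14,u+14)); vv,uu=np.mgrid[sl]; D=d[sl].ravel()
        o,r=ray(m,np.c_[uu.ravel(),vv.ravel()]); P=(o+r*D[:,None])[D>0]
        w=P[abs(P[:,2]-h)<.004]; w=w[np.hypot(*(w[:,:2]-G[f]).T)<.03]
        print(n,f,len(w),w.mean(0),'err mm',(w.mean(0)[:2]-G[f])*1000)
E
```

```text
time_s: 29.1
position: [0.5039, -0.1813, 0.1255]
tcp_rot: [[0.99, 0.138, 0.005], [0.138, -0.99, 0.007], [0.006, -0.006, -1.0]]
force: [0.1, 0.1, -0.1]
opening: 0.735
time_s: 29.8
position: [0.5039, -0.1827, 0.2674]
tcp_rot: [[0.99, 0.138, 0.009], [0.138, -0.99, 0.005], [0.01, -0.004, -1.0]]
force: [0.7, -1.5, -0.3]
opening: 0.75
scene 25 67 [0.469  0.115  0.0902] err mm [ 2.0835 -1.0665]
scene 50 85 [0.4793 0.0185 0.1069] err mm [0.0342 1.4151]
scene 100 96 [ 0.4921 -0.0811  0.1298] err mm [0.7096 0.954 ]
scene 250 154 [ 0.5041 -0.1793  0.1653] err mm [0.4714 1.9978]
side 25 71 [0.4689 0.1159 0.0895] err mm [ 1.998  -0.1809]
side 50 66 [0.4787 0.0198 0.1065] err mm [-0.5933  2.7222]
side 100 62 [ 0.4914 -0.0797  0.1296] err mm [0.0219 2.4367]
side 250 92 [ 0.5033 -0.1768  0.1649] err mm [-0.2924  4.5449]
```

View pics/scene9.png

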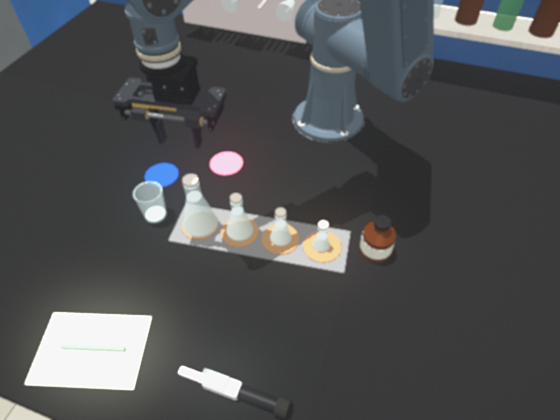

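All four stand upright in order on the discs: stoppers at (190,181), (236,200), (281,213) and (323,226). Bottle and beaker stand where they were. The side view never gave disc centres, so I'll check the discs there once.

Run:
```python
from h import *
p,d,m=load('side0'); hsv=cv2.cvtColor(p,cv2.COLOR_RGB2HSV); print(hsv[215,296],hsv[270,273])
k=((hsv[...,0]>8)&(hsv[...,0]<28)&(hsv[...,1]>80)&(hsv[...,2]>120)).astype(np.uint8); k[:,:240]=0;k[:170]=0;k[290:]=0
for q in cv2.findContours(k,cv2.RETR_EXTERNAL,2)[0]:
    if cv2.contourArea(q)>200:
        w=onz(m,q[:,0],.007); print(cv2.minEnclosingCircle(w[:,:2].astype(np.float32)*1000))
```

```text
[ 21  81 254] [ 21  80 254]
((492.379638671875, -81.1504135131836), 42.990196228027344)
((505.25518798828125, -180.83700561523438), 43.01041793823242)
```

Run:
```python
from h import *
p,d,m=snap('wrist','w9'); print(proj(m,[[.5036,-.1813,.007],[.5036,-.1813,.164]]))
q=load('scene9')[0][165:265,165:355]; cv2.imwrite('pics/c9.png',cv2.resize(q[:,:,::-1],None,fx=4,fy=4,interpolation=cv2.INTER_CUBIC))
```

```text
[[285.0689095  173.3318051 ]
 [284.66938426 205.2878507 ]]
```

View pics/w9.png

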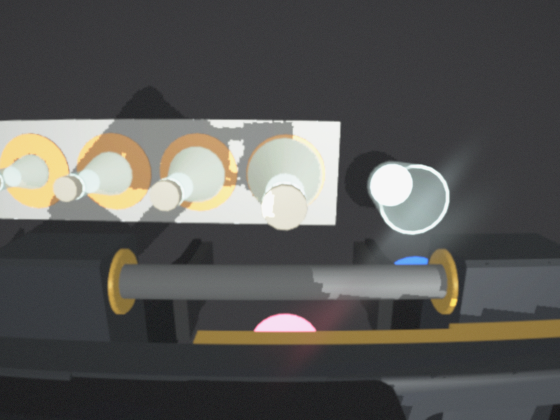

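View pics/c9.png

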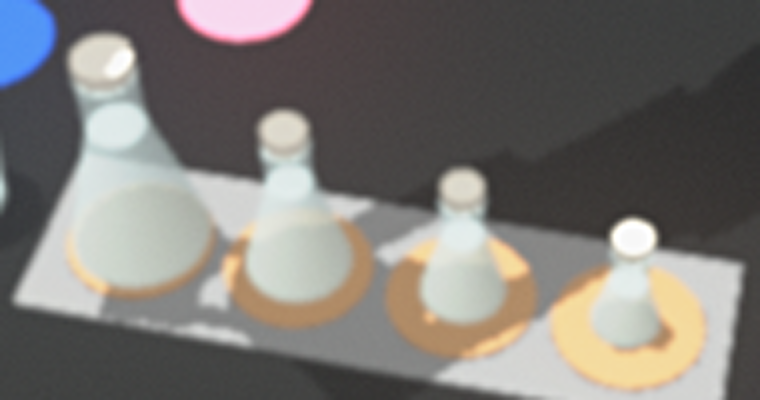

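The 250's base sits fully on its disc, about 2–3 mm off centre. The others are clearly central, and the arm is clear of everything. Handing in.

```bash
python3 -c "
from rig import bot
print(bot.hand_in(), bot.read_state()['time_s'])"
```

```text
the job is handed in; nothing more can be done
the job is handed in; nothing more can be done
```

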